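# Load and shut the split clamp of a microscope stage

## Task

Put the two collars on the post of the split clamp, first the wide black one and then the narrow brass one on top of it, lowering each (not dropping it) until it is fully home. Then push the two blue hinged halves shut around them until their edges meet, with no gap left, and leave the other things on the table where they are.

Things in the scene. Friction and masses are not known exactly. Their poses are not given: they have to be found in the camera images.
- clamp: Split clamp fixed to the table. Grey base 130 (x) x 90 (y) x 16 mm, on it a round dark seat 84 mm across, its top 24 mm above the table; at its centre a steel post, 16 mm diameter, rises 53 mm above the seat (last 5 mm tapered). Origin: centre of the base's underside, below the post. x points from post to hinge pin (away from the robot at yaw 0), y to the left half, z up.
- seat (a point): Centre of the seat's top face at the foot of the post, 24 mm above the table; axes as the clamp's. The wide collar's underside lies here when home.
- hinge_pin (a point): Vertical hinge pin (axis of both halves), 44 mm from the post's axis along the clamp's +x; this point is 42 mm above the table, the pin's top 64 mm. Axes as the clamp's. Shut, each half is a half ring about the post: outer radius 38 mm, inner 31 mm, with a top lip (from 21 to 33 mm above the seat) of 22 mm inner radius: the narrow collar fits inside the lip, the wide one only under it.
- left_half (a joint): Opening angle (rad) of the left blue half about the hinge pin: 0 shut (end stop), growing as its free end swings out to the clamp's +y, up to 1.6. It stays where it is left; about 1 N at the ear moves it. It spans 26 to 57 mm above the table.
- right_half (a joint): Opening angle (rad) of the right blue half, the mirror image: 0 shut (end stop), growing as its free end swings out to the clamp's -y, up to 1.6.
- left_ear (a point): Centre of the outer flat face (yellow patch) of the left half's ear, the face to push. The ear is a blue tab at the free end, 7 mm thick, 80 to 120 mm from the hinge axis, 27 to 57 mm above the table. This point: 104 mm from the hinge axis, 42 mm above the table. Its y axis is the face's outward normal. Shut, the inner faces of both ears meet (14 mm over both).
- right_ear (a point): The same on the right half's ear; here the outward normal of the face is the -y axis.
- wide_collar: Loose black-finished metal collar: 52 mm outer diameter, bore 20 mm, 16 mm high, 120 g, lying flat on the table. Origin: centre of its underside, z along the bore.
- narrow_collar: Loose brass collar: 36 mm outer diameter, bore 20 mm, 16 mm high, 80 g, lying flat on the table. Origin: centre of its underside, z along the bore.
- eyepiece: Bystander: black eyepiece with a red band, standing, 34 mm across, 46 mm high. Origin: centre of its underside.
- pot: Bystander: orange plastic pot, 30 mm across, 28 mm high. Origin: centre of its underside.
- jar: Bystander: small amber jar with a white cap, 44 mm across, 60 mm high. Origin: centre of its underside.
- screwdriver: Bystander: screwdriver lying on the table along its x axis, about 200 mm long and 30 mm high. Origin: under its middle.
- slide_box: Bystander: blue box 82 x 62 x 34 mm. Origin: centre of its underside.
- objective: Bystander: steel microscope objective with a yellow band, standing, 28 mm across, 42 mm high. Origin: centre of its underside.
Not all that is in view belongs to the job. What is shaped like the clamp but red is not meant.

How it is judged:
On the way, in this order (a step that is already met when the one before it is completed fails the run):
1. the wide collar is down the post, flat on the seat (horizontal distance between wide_collar and seat below 0.004 m and z of wide_collar in the frame of seat between -0.003 and 0.003 m and angle between wide_collar's own z axis and vertical below 0.08 rad), for 0.2 s.
2. the narrow collar is down the post, flat on the wide one (all of step 1 and horizontal distance between narrow_collar and seat below 0.004 m and z of narrow_collar in the frame of seat between 0.013 and 0.0195 m and angle between narrow_collar's own z axis and vertical below 0.08 rad), for 0.2 s.
At the end, for the whole second after the job is handed in: The wide collar lies flat on the seat (within 3 mm in height, 4 mm off centre) and the narrow collar flat on top of it (16 mm above the seat, within about 3 mm), both at rest, and both halves are shut edge to edge: each hinge within 0.03 rad of its stop (all of step 2 and value of joint each of left_half, right_half below 0.03 rad and linear speed of each of wide_collar, narrow_collar below 0.02 m/s); the robot touches nothing.
It fails at once if a collar is dropped down the post (faster than 0.7 m/s on it, a fall of about 25 mm) ((horizontal distance between wide_collar and seat below 0.02 m and z of wide_collar in the frame of seat below 0.055 m and linear speed of wide_collar above 0.7 m/s) or (horizontal distance between narrow_collar and seat below 0.02 m and z of narrow_collar in the frame of seat below 0.055 m and linear speed of narrow_collar above 0.7 m/s)).
It fails at once if another thing on the table is moved by more than 30 mm (distance of any of eyepiece, pot, jar, screwdriver, slide_box, objective from where it was at the start of the episode above 0.03 m).
It also fails if it takes over 69 s, if anything falls off the work surface, if the arm or the gripper's body presses on something with over 40 N, if the wrist force passes 120 N, or if a joint passes its speed limit or range.

## Robot

A 7-joint arm with a two-finger parallel gripper is mounted at the origin on the work surface. World frame = base frame: x ahead of the robot, y to its left, z up, the work surface at z = 0. Lengths are in m, angles in rad, forces in N, time in s.
With the tool pointing down it reaches from about 0.35 to 0.9 m from the base axis. Payload 8.1 kg.
Tool frame: the origin (TCP) lies at the very end of the fingers, on their centre line; the grasp point (between the pads) lies 19 mm behind it; z points along the fingers, y is the line along which they close (so a half turn about z gives the same grasp; the last joint's range is limited). The gripper opens to 92 mm and grips with 3 to 60 N. Pads are 19 mm wide; open, the fingers measure 130 mm over their backs; the gripper's body (75 mm by 190 mm) begins 47 mm behind the grasp point.
Start: joints at [-1.39, 0.434, 0.025, 1.573, -0.012, 1.134, -0.075], TCP at [0.175, 0.6, 0.227] pointing down, gripper open.
Joint ranges: [-2.62, 2.62], [-0.44, 2.09], [-1.27, 1.32], [0.08, 2.57], [-1.32, 4.46], [0.12, 2], [-2.74, 2.74]. Speed limits (rad/s): [2.22, 2.22, 3.01, 3.01, 3.14, 3.14, 3.14].

## Interface

Orientations are given as a rotation vector (axis times angle).
In Python, from workcell import robot gives the robot as it stands.
- The arm moves only by the tool apply_moves, never from a script. Its arguments are lists of equal length, an entry for each row: "dp": the shift along the tool's x, y, z in cm, a list of three; "angular": the turn, a rotation vector about the tool's x, y, z in degrees, a list of three; "hand": the closure in counts, from 0 (fully open) to 255 (shut). In form: {"dp": [[tx, ty, tz], ...], "angular": [[wx, wy, wz], ...], "hand": [hand, ...]}. A call has 1 to 8 rows; each row is the pose to reach, as a shift and turn from the pose commanded when the call began, along the tool's axes at that moment; what a row does not reach only later rows make up. A row lasts 1/10 s, in which the tool goes at most 50 mm and 8.59 degrees, less where a joint would pass 70% of its speed; a pose out of reach is approached as far as the arm can. A call with a gripper value outside its range is refused whole. The fingers move at their own pace and stop on an object; the grip force is fixed at half the most. Time passes only in rows, so rows that repeat a pose let the fingers close. It gives the time, the measured TCP pose, the force, the opening and the grip force at its end, in the units of the state.
- robot.get_state(): the state, without advancing time (a new reading comes with each control period).
- robot.get_image(name): name is "side" or "top" or "wrist"; returns a dict with "frame" (480x640x3 uint8, blue, green, red), "fov_y" (degrees; the focal length in pixels is half the picture's height over the tangent of half this angle, whatever the lens; pixels are square), "cx", "cy" (the principal point, pixels), "camera_from_world" (4x4, takes a point from world to camera coordinates). Camera axes: x right, y down, z forward; pixel columns grow to the right and rows downward; lengths in m; the calibration is good to about 2 mm. A picture is of the moment at which its call begins. There is no depth.
- robot.job_done(): hands the job in; it is judged then, once.
The state is a dict: "time": time; "joint_pos": joint angles; "qvel": joint speeds; "joint_torque": joint torques, N m; "tcp_pos": TCP position; "ee_rot": TCP orientation; "wrist_force": force on the tool from outside, world axes, zero at the start; "wrist_torque": the same for the moment, N m; "grip_width": opening from 0.0 (shut) to 1.0 (fully open); "grasp_force": force on a finger pad.
Only numpy, scipy, OpenCV 4.12 (cv2) and the standard library are available. Lean on these libraries where they do the work, as an engineer would, in place of code of your own. Each camera call takes 0.05 s, during which the arm holds its last target. There are 200 camera calls.

## Working session

There is one attempt and no reset: what is moved stays moved. The work goes in short steps, Python scripts to look and compute and a tool call to move; the robot and the scene stay as the last step left them, time stands still between calls to the robot, and variables do not carry over. Pictures are saved under pics/ and viewed, at most 10 in all, crops included, and the job is handed in when it is done.

Besides the shell and the picture viewer there is one more tool, called after "Call:" by a JSON object that holds its "method" and its "body", one argument or row to a line. apply_moves: Moves the arm, as the interface text tells. Its arguments: {"type":"object","properties":{"dp":{"type":"array","items":{"type":"array","items":{"type":"number"}}},"angular":{"type":"array","items":{"type":"array","items":{"type":"number"}}},"hand":{"type":"array","items":{"type":"number"}}},"required":["dp","angular","hand"]}

```bash
mkdir -p pics; ls
cat > h.py <<'E'
import numpy as np, cv2
from workcell import robot
from scipy.spatial.transform import Rotation as R
def snap(n,f=None):
    im=robot.get_image(n)
    if f: cv2.imwrite('pics/'+f,im['frame'])
    return im
def ray(im,uv):
    T=np.array(im['camera_from_world']);f=240/np.tan(np.radians(im['fov_y'])/2)
    d=np.array([(uv[0]-im['cx'])/f,(uv[1]-im['cy'])/f,1.])
    return -T[:3,:3].T@T[:3,3], T[:3,:3].T@d
def onz(im,uv,z):
    o,d=ray(im,uv);return o+d*(z-o[2])/d[2]
def proj(im,p):
    T=np.array(im['camera_from_world']);f=240/np.tan(np.radians(im['fov_y'])/2)
    q=T[:3,:3]@np.array(p)+T[:3,3];return np.array([im['cx']+f*q[0]/q[2],im['cy']+f*q[1]/q[2]])
def tool(p):
    "world target TCP -> shift in tool axes, cm"
    s=robot.get_state();return R.from_rotvec(s['ee_rot']).inv().apply(np.array(p)-s['tcp_pos'])*100
E
python3 - <<'E'
from h import *
for n in('top','side','wrist'):
    im=snap(n,n+'0.png'); print(n,im['fov_y'],im['cx'],im['cy'],ray(im,(320,240)))
s=robot.get_state();print(s)
print(R.from_rotvec(s['ee_rot']).as_matrix().round(3))
E
```

```text
pics
top 52.80049937699668 321.28948002849836 238.38327307051648 (array([ 0.32465404, -0.00805074,  1.13541686]), array([ 0.1050018 ,  0.01297048, -0.99439664]))
side 56.31553801882061 320.8545838140829 242.429658039607 (array([-0.04260105, -0.67385183,  0.59674241]), array([ 0.51133781,  0.66164901, -0.54844073]))
wrist 59.99680771168984 319.43825237123724 245.39111578200013 (array([0.10292746, 0.62078509, 0.38424716]), array([ 0.2564372 , -0.07504037, -0.96373176]))
{'time': 0.15, 'joint_pos': array([-1.38958388,  0.43507672,  0.02499218,  1.5738741 , -0.01156931,
        1.13402426, -0.07508233]), 'qvel': array([ 5.88354928e-05, -1.74188123e-04, -9.97850743e-04, -4.82060824e-03,
        2.56873462e-04,  2.05974519e-04, -2.05465901e-04]), 'joint_torque': array([ 2.10336788e-03, -6.68258071e+01,  9.86116603e-01, -3.14694893e+01,
       -6.04678667e-02,  3.94096132e-02,  1.36243907e-04]), 'tcp_pos': array([0.17496683, 0.59960154, 0.22612233]), 'ee_rot': array([-4.44397205e-01, -3.10997455e+00,  1.94468349e-03]), 'wrist_force': array([-0.23231436, -0.13110276,  0.95090164]), 'wrist_torque': array([ 0.03579841,  0.07196938, -0.03479974]), 'grasp_force': 0.0, 'grip_width': 0.9993166737290771}
[[-0.96   0.28  -0.   ]
 [ 0.28   0.96  -0.001]
 [-0.    -0.001 -1.   ]]
```

View pics/top0.png

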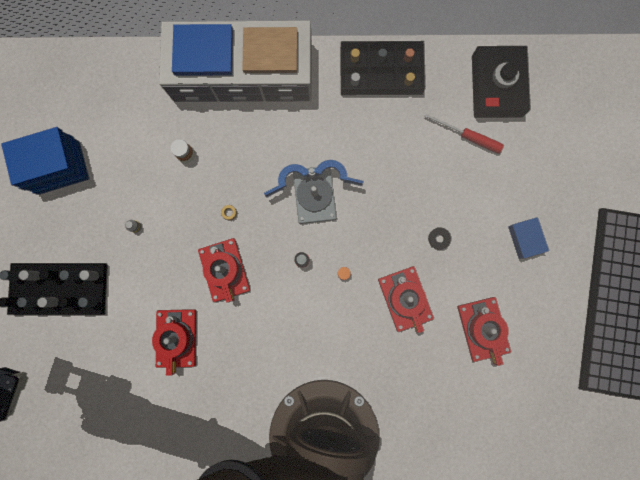

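View pics/side0.png

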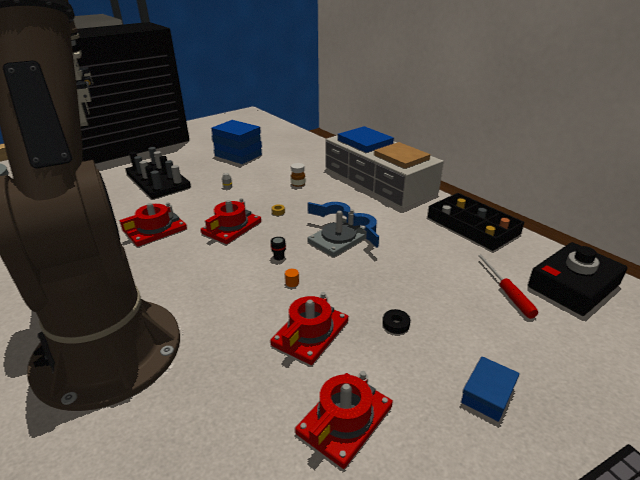

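Top view: the clamp is at about (315,195) with both halves wide open, the black collar at (440,238), the brass one at (229,212). The side view agrees: black (397,321), brass (278,210), clamp (340,232).

```bash
cat >> h.py <<'E'
def blobs(fr,mask,roi,amin=20):
    x0,y0,x1,y1=roi;m=np.zeros_like(mask);m[y0:y1,x0:x1]=mask[y0:y1,x0:x1]
    cs,_=cv2.findContours(m,cv2.RETR_EXTERNAL,cv2.CHAIN_APPROX_NONE)
    return sorted([c for c in cs if cv2.contourArea(c)>amin],key=cv2.contourArea,reverse=True)
E
python3 - <<'E'
from h import *
for n,rw,rn in(('top',(415,215,465,262),(215,200,243,226)),('side',(375,300,420,340),(268,200,290,220))):
    im=snap(n);fr=im['frame'];hsv=cv2.cvtColor(fr,cv2.COLOR_BGR2HSV)
    for nm,m,roi in(('wide',cv2.inRange(hsv,(0,0,0),(180,255,75)),rw),('narrow',cv2.inRange(hsv,(10,100,50),(35,255,255)),rn)):
        for c in blobs(fr,m,roi)[:2]:
            (u,v),d,a=cv2.fitEllipse(c);x,y,w,h=cv2.boundingRect(c)
            print(n,nm,(u,v),d,(x,y,w,h),onz(im,(u,v),.012).round(4))
    cv2.imwrite(f'pics/{n}crop.png',cv2.resize(fr[145:235,250:380] if n=='top' else fr[180:270,290:420],None,fx=6,fy=6,interpolation=cv2.INTER_CUBIC))
    if n=='top':print(onz(im,(312,171),.064),onz(im,(314,190),.077),onz(im,(267,192),.057),onz(im,(362,184),.057))
E
```

```text
top wide (439.140380859375, 238.34324645996094) (20.313859939575195, 20.634740829467773) (429, 228, 21, 22) [ 0.4471 -0.2712  0.012 ]
top narrow (228.40211486816406, 211.97926330566406) (13.620594024658203, 13.641549110412598) (221, 205, 15, 15) [0.5097 0.2225 0.012 ]
[0.59488586 0.02423825 0.064     ] [0.54838142 0.01925924 0.077     ] [0.5481182  0.12648807 0.057     ] [ 0.56632954 -0.08915939  0.057     ]
side wide (395.9761657714844, 321.7413635253906) (24.96957778930664, 27.675151824951172) (383, 309, 28, 26) [ 0.4425 -0.275   0.012 ]
side narrow (277.8125305175781, 209.47463989257812) (11.084033966064453, 13.1905517578125) (271, 204, 14, 12) [0.5059 0.218  0.012 ]
```

View pics/topcrop.png

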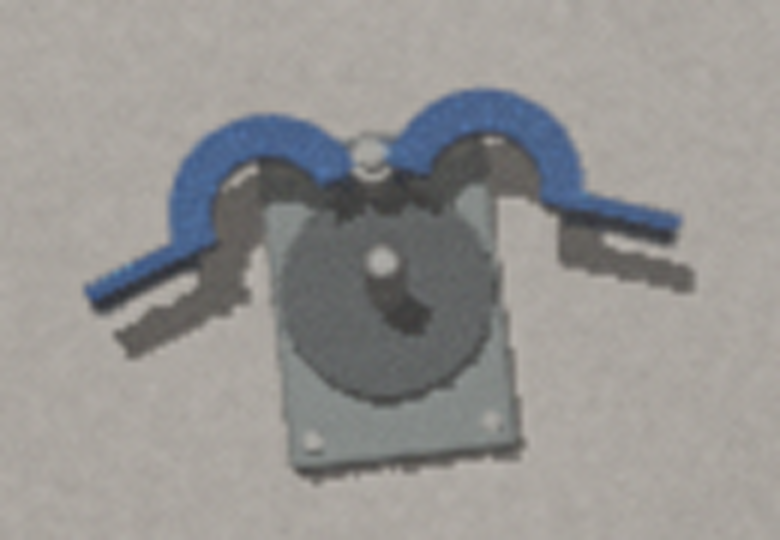

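The crop shows the post tip near pixel (313.7,188.7) and the pin near (311.8,170), so the clamp's yaw is about +6°. I'll pass over the brass collar first and look with the wrist camera.

Call:
{"method": "apply_moves", "body": {
  "dp": [
    [-42.7, -26.9, 2],
    [-42.7, -26.9, 2],
    [-42.7, -26.9, 2],
    [-42.7, -26.9, 2],
    [-42.7, -26.9, 2],
    [-42.7, -26.9, 2],
    [-42.7, -26.9, 5],
    [-42.7, -26.9, 7]
  ],
  "angular": [
    [0, 0, -22],
    [0, 0, -22],
    [0, 0, -22],
    [0, 0, -22],
    [0, 0, -22],
    [0, 0, -22],
    [0, 0, -22],
    [0, 0, -22]
  ],
  "hand": [0, 0, 0, 0, 0, 0, 0, 0]
}}

```text
time: 1.05
tcp_pos: [0.4397, 0.3017, 0.1914]
ee_rot: [-0.157, 3.136, 0.002]
wrist_force: [0.9, -0.2, 0.2]
grip_width: 0.999
grasp_force: 0.0
```

Call:
{"method": "apply_moves", "body": {
  "dp": [
    [-6.2, -8.7, 6],
    [-6.2, -8.7, 6],
    [-6.2, -8.7, 6],
    [-6.2, -8.7, 6]
  ],
  "angular": [
    [0, 0, 0],
    [0, 0, 0],
    [0, 0, 0],
    [0, 0, 0]
  ],
  "hand": [0, 0, 0, 0]
}}

```text
time: 1.45
tcp_pos: [0.5096, 0.2184, 0.1289]
ee_rot: [0.148, -3.136, 0.005]
wrist_force: [-0.5, 0.2, -0.8]
grip_width: 1.003
grasp_force: 0.0
```

Run:
```python
from h import *
im=snap('wrist','w1.png');fr=im['frame'];hsv=cv2.cvtColor(fr,cv2.COLOR_BGR2HSV)
for c in blobs(fr,cv2.inRange(hsv,(10,100,50),(35,255,255)),(0,0,640,480),200)[:4]:
    (u,v),d,a=cv2.fitEllipse(c);x,y,w,h=cv2.boundingRect(c)
    print((u,v),d,(x,y,w,h),onz(im,(u,v),.012).round(4),onz(im,(u,v),.016).round(4))
s=robot.get_state();print(s['tcp_pos'],s['ee_rot'],s['time'])
```

```text
(538.8753662109375, 419.6697692871094) (14.118856430053711, 443.9806823730469) (300, 411, 340, 17) [0.6393 0.4026 0.012 ] [0.6363 0.3998 0.016 ]
(329.0321044921875, 238.40553283691406) (50.91319274902344, 53.00141525268555) (304, 212, 52, 54) [0.5087 0.2244 0.012 ] [0.5077 0.2242 0.016 ]
(92.32201385498047, 360.5088806152344) (37.450870513916016, 70.06280517578125) (73, 325, 40, 72) [0.6201 0.0571 0.012 ] [0.6174 0.0593 0.016 ]
(546.5989379882812, 360.6053771972656) (37.431583404541016, 69.86386108398438) (527, 325, 40, 72) [0.5874 0.3958 0.012 ] [0.5852 0.3931 0.016 ]
[0.50862565 0.22103863 0.12985339] [ 1.52088739e-01 -3.13645267e+00  1.79926840e-03] 1.5
```

View pics/w1.png

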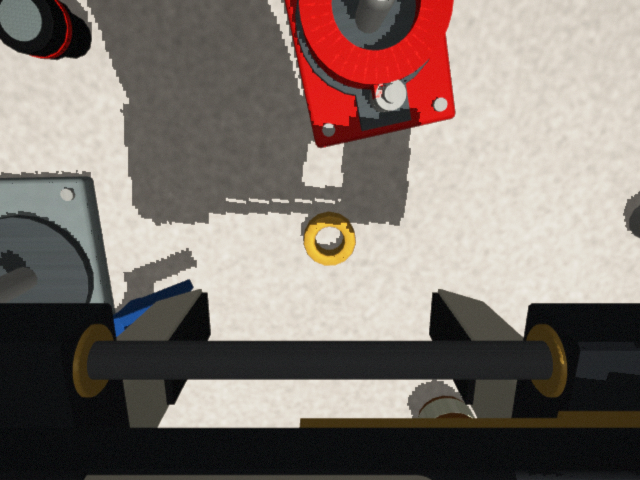

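Brass collar in the wrist view at (329,238), which is about (0.508, 0.224). Its diameter fits. Next is the clamp from above.

Call:
{"method": "apply_moves", "body": {
  "dp": [
    [-3.1, -20.2, -12],
    [-3.1, -20.2, -12],
    [-3.1, -20.2, -12],
    [-3.1, -20.2, -12],
    [-3.1, -20.2, -12],
    [-3.1, -20.2, -12],
    [-3.1, -20.2, -12],
    [-3.1, -20.2, -12]
  ],
  "angular": [
    [0, 0, 0],
    [0, 0, 0],
    [0, 0, 0],
    [0, 0, 0],
    [0, 0, 0],
    [0, 0, 0],
    [0, 0, 0],
    [0, 0, 0]
  ],
  "hand": [0, 0, 0, 0, 0, 0, 0, 0]
}}

```text
time: 2.3
tcp_pos: [0.5587, 0.0273, 0.2505]
ee_rot: [0.162, -3.137, -0.002]
wrist_force: [0.0, 0.9, -0.6]
grip_width: 0.998
grasp_force: 0.0
```

Run:
```python
from h import *
im=snap('wrist','w2.png');s=robot.get_state();print(s['tcp_pos'],s['ee_rot'],s['time'])
im['frame']=0;np.save('w2.npy',im,allow_pickle=True)
```

```text
[0.55865181 0.02723465 0.25024611] [ 1.62433732e-01 -3.13634522e+00 -1.40676049e-03] 2.35
```

View pics/w2.png

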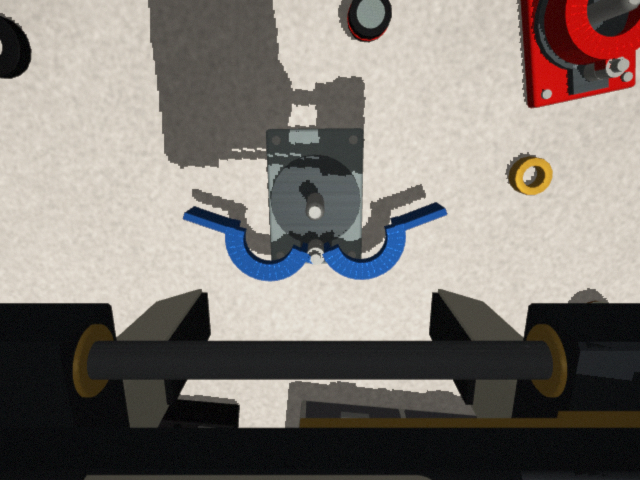

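The clamp is upright in the wrist view: post tip at (315,211), pin top at (316,254), ear tips at (187,213) and (444,209). I'll measure these.

Run:
```python
from h import *
im=np.load('w2.npy',allow_pickle=True).item();fr=cv2.imread('pics/w2.png');hsv=cv2.cvtColor(fr,cv2.COLOR_BGR2HSV)
br=cv2.inRange(fr,(150,150,150),(255,255,255))
for nm,roi,z in(('post',(300,200,330,225),.077),('pin',(305,243,327,268),.064)):
    for c in blobs(fr,br,roi,15)[:2]:
        (u,v),r=cv2.minEnclosingCircle(c);x=c[:,0].mean(0);print(nm,(u,v),r,x,onz(im,(u,v),z).round(4))
gl=cv2.inRange(hsv,(95,100,130),(125,255,255))
for c in blobs(fr,gl,(170,190,460,290),100)[:3]:
    p=c[:,0];print('half',len(p),[ (q,onz(im,q,.057).round(4)) for q in (p[p[:,0].argmin()],p[p[:,0].argmax()])])
for c in blobs(fr,cv2.inRange(hsv,(10,100,50),(35,255,255)),(500,140,570,210))[:1]:
    (u,v),d,a=cv2.fitEllipse(c);print('brass',(u,v),d,onz(im,(u,v),.016))
# seat & base via top and dark gray: base edges left/right at z=.016
for q in((267,130),(363,130),(267,250),(363,255)):print('base',q,onz(im,q,.016).round(4))
for q in((270,200),(361,200),(315,155)):print('seat',q,onz(im,q,.024).round(4))
top=snap('top')
for q,z in(((313.67,188.5),.077),((311.8,170.2),.064)):print('top',onz(top,q,z).round(4))
for c in blobs(0,cv2.inRange(top['frame'],(150,150,150),(255,255,255)),(308,180,320,196),4)[:2]: print(cv2.minEnclosingCircle(c))
```

```text
post (314.368408203125, 212.09210205078125) 6.105501174926758 [314.33333333 212.18181818] [0.5524 0.0225 0.077 ]
pin (315.5, 260.2368469238281) 12.489705085754395 [315.83168317 258.1980198 ] [0.5975 0.0278 0.064 ]
half 308 [(array([183, 217], dtype=int32), array([ 0.5725, -0.0898,  0.057 ])), (array([311, 262], dtype=int32), array([0.6018, 0.0242, 0.057 ]))]
half 301 [(array([323, 254], dtype=int32), array([0.5933, 0.034 , 0.057 ])), (array([446, 214], dtype=int32), array([0.5464, 0.1357, 0.057 ]))]
brass (530.3038330078125, 175.1324005126953) (37.394859313964844, 43.07511520385742) [0.5089367  0.22095902 0.016     ]
base (267, 130) [ 0.4937 -0.0275  0.016 ]
base (363, 130) [0.4847 0.0595 0.016 ]
base (267, 250) [ 0.6076 -0.0197  0.016 ]
base (363, 255) [0.603  0.0752 0.016 ]
seat (270, 200) [ 0.5561 -0.0194  0.024 ]
seat (361, 200) [0.5473 0.0651 0.024 ]
seat (315, 155) [0.5108 0.0183 0.024 ]
top [0.5518 0.02   0.077 ]
top [0.5967 0.0247 0.064 ]
```

Call:
{"method": "apply_moves", "body": {
  "dp": [
    [0.9, -0.4, 5.5],
    [0.9, -0.4, 5.5],
    [0.9, -0.4, 5.5]
  ],
  "angular": [
    [0, 0, 0],
    [0, 0, 0],
    [0, 0, 0]
  ],
  "hand": [0, 0, 0]
}}

```text
time: 2.7
tcp_pos: [0.5495, 0.0206, 0.1947]
ee_rot: [0.159, -3.134, 0.0]
wrist_force: [1.2, -1.0, 0.9]
grip_width: 1.001
grasp_force: 0.0
```

Run:
```python
from h import *
im=snap('wrist','w3.png');s=robot.get_state();print(s['tcp_pos'],s['ee_rot'],s['time'])
fr=im['frame'];br=cv2.inRange(fr,(150,150,150),(255,255,255))
p=proj(im,(.552,.0215,.077)).astype(int);q=proj(im,(.597,.026,.064)).astype(int);print(p,q)
for nm,p,z in(('post',p,.077),('pin',q,.064)):
    for c in blobs(fr,br,(p[0]-20,p[1]-22,p[0]+20,p[1]+18),15)[:3]:
        (u,v),r=cv2.minEnclosingCircle(c);print(nm,(u,v),r,cv2.boundingRect(c),onz(im,(u,v),z).round(4))
for t,c in(('w3',fr[170:330,220:420]),):cv2.imwrite('pics/w3c.png',cv2.resize(c,None,fx=4,fy=3.75 and 4))
sd=snap('side')
cv2.imwrite('pics/s3c.png',cv2.resize(sd['frame'][190:270,290:390],None,fx=4,fy=4))
a=cv2.imread('pics/w3c.png')[:590];b=cv2.imread('pics/s3c.png');
o=np.zeros((600,800,3),np.uint8);o[:590]=cv2.resize(a,(800,590)) if a.shape!=(590,800,3) else a;cv2.imwrite('pics/w3v.png',o)
```

```text
[0.55087759 0.0206367  0.19613434] [ 1.58467159e-01 -3.13670525e+00 -1.51093875e-04] 2.75
[320 242] [320 295]
post (322.0714416503906, 242.92857360839844) 7.231678485870361 (315, 236, 15, 15) [0.5522 0.0225 0.077 ]
pin (319.5, 302.6333312988281) 21.633045196533203 (300, 282, 40, 31) [0.6025 0.0258 0.064 ]
```

View pics/w3v.png

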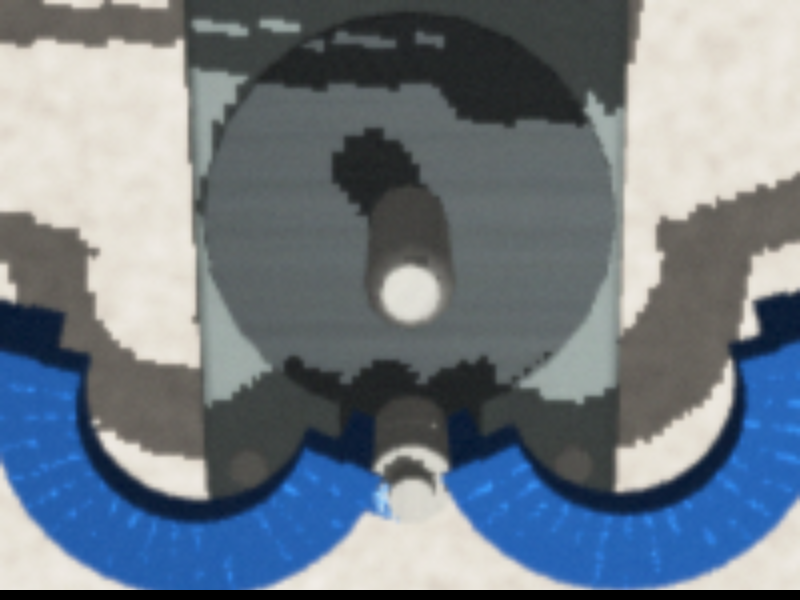

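Post tip at wrist pixel (322,243), or (0.5522, 0.0225), and the pin lies straight below it in the tool frame. On to the wide collar.

Call:
{"method": "apply_moves", "body": {
  "dp": [
    [13.3, -28, 3],
    [13.3, -28, 3],
    [13.3, -28, 3],
    [13.3, -28, 4],
    [13.3, -28, 5],
    [13.3, -28, 6.6],
    [13.3, -28, 6.6],
    [13.3, -28, 6.6]
  ],
  "angular": [
    [0, 0, 0],
    [0, 0, 0],
    [0, 0, 0],
    [0, 0, 0],
    [0, 0, 0],
    [0, 0, 0],
    [0, 0, 0],
    [0, 0, 0]
  ],
  "hand": [0, 0, 0, 0, 0, 0, 0, 0]
}}

```text
time: 3.6
tcp_pos: [0.4456, -0.2755, 0.1302]
ee_rot: [-0.149, 3.138, -0.002]
wrist_force: [-0.2, -0.3, 0.2]
grip_width: 1.001
grasp_force: 0.0
```

Run:
```python
from h import *
im=snap('wrist','w4.png');s=robot.get_state();print(s['tcp_pos'],s['ee_rot'],s['time'])
fr=im['frame'];hsv=cv2.cvtColor(fr,cv2.COLOR_BGR2HSV)
p=proj(im,(.447,-.271,.014)).astype(int);print(p)
for t in(45,60,75):
  for c in blobs(fr,cv2.inRange(hsv,(0,0,0),(180,255,t)),(p[0]-60,p[1]-60,p[0]+60,p[1]+60),300)[:2]:
    (u,v),d,a=cv2.fitEllipse(c);print(t,(u,v),d,cv2.boundingRect(c),onz(im,(u,v),.016).round(4))
  # bore
cv2.imwrite('pics/w4c.png',cv2.resize(fr[p[1]-75:p[1]+75,p[0]-100:p[0]+100],None,fx=4,fy=4))
```

```text
[ 0.44696332 -0.27336009  0.13068713] [-1.52973426e-01  3.13663517e+00 -1.09229469e-03] 3.65
[326 241]
45 (326.8789978027344, 239.3052215576172) (72.5507583618164, 73.57823944091797) (290, 202, 74, 75) [ 0.445  -0.2708  0.016 ]
60 (326.93853759765625, 239.23703002929688) (73.03401947021484, 74.14230346679688) (290, 202, 75, 75) [ 0.4449 -0.2708  0.016 ]
75 (326.9796447753906, 239.1981964111328) (73.42356872558594, 74.48658752441406) (290, 202, 75, 75) [ 0.4449 -0.2708  0.016 ]
```

View pics/w4c.png

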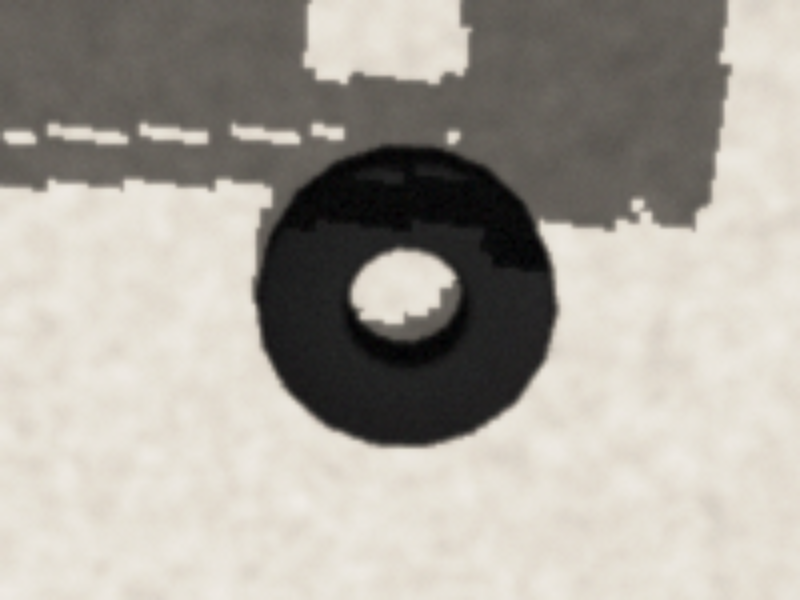

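The black collar sits at crop (406,296), or (0.446, -0.271), 52 mm across as expected. I'll go down.

Call:
{"method": "apply_moves", "body": {
  "dp": [
    [0.1, 0.2, 4],
    [0.1, 0.2, 7],
    [0.1, 0.2, 10],
    [0.1, 0.2, 12],
    [0.1, 0.2, 12.6],
    [0.1, 0.2, 12.6],
    [0.1, 0.2, 12.6]
  ],
  "angular": [
    [0, 0, 0],
    [0, 0, 0],
    [0, 0, 0],
    [0, 0, 0],
    [0, 0, 0],
    [0, 0, 0],
    [0, 0, 0]
  ],
  "hand": [0, 0, 0, 0, 0, 0, 0]
}}

```text
time: 4.35
tcp_pos: [0.4468, -0.2699, 0.0051]
ee_rot: [-0.159, 3.135, -0.001]
wrist_force: [0.1, -0.6, 0.3]
grip_width: 1.001
grasp_force: 0.0
```

Run:
```python
from h import *
import time
for i in range(4):
    s=robot.get_state();print(s['tcp_pos'].round(4),s['ee_rot'].round(4),s['wrist_force'].round(1));robot.get_image('top')
```

```text
[ 0.4468 -0.2699  0.0051] [-1.5860e-01  3.1354e+00 -1.0000e-03] [ 0.1 -0.6  0.3]
[ 0.4467 -0.2701  0.0051] [-1.5820e-01  3.1353e+00 -1.4000e-03] [-0.7 -0.2 -0.1]
[ 0.4465 -0.2702  0.0051] [-1.5770e-01  3.1354e+00 -1.4000e-03] [-0.5  0.6 -0.2]
[ 0.4463 -0.2703  0.0049] [-1.5750e-01  3.1356e+00 -1.3000e-03] [-0.7 -0.5  0.1]
```

Call:
{"method": "apply_moves", "body": {
  "dp": [
    [0, 0, 0.2],
    [0, 0, 0.2],
    [0, 0, 0.2],
    [0, 0, 0.2],
    [0, 0, 0.2],
    [0, 0, 0.2],
    [0, 0, 0.2]
  ],
  "angular": [
    [0, 0, 0],
    [0, 0, 0],
    [0, 0, 0],
    [0, 0, 0],
    [0, 0, 0],
    [0, 0, 0],
    [0, 0, 0]
  ],
  "hand": [0, 255, 255, 255, 255, 255, 255]
}}

```text
time: 5.25
tcp_pos: [0.4453, -0.2701, 0.0017]
ee_rot: [0.157, -3.138, -0.0]
wrist_force: [-0.3, 0.1, -0.8]
grip_width: 0.559
grasp_force: 30.0
```

Call:
{"method": "apply_moves", "body": {
  "dp": [
    [0, 0, -4],
    [0, 0, -9],
    [-3, 6, -14],
    [-13.6, 28, -15.8],
    [-13.6, 28, -15.8],
    [-13.6, 28, -15.8],
    [-13.6, 28, -15.8],
    [-13.6, 28, -15.8]
  ],
  "angular": [
    [0, 0, 0],
    [0, 0, 0],
    [0, 0, 0],
    [0, 0, 0],
    [0, 0, 0],
    [0, 0, 0],
    [0, 0, 0],
    [0, 0, 0]
  ],
  "hand": [255, 255, 255, 255, 255, 255, 255, 255]
}}

```text
time: 6.05
tcp_pos: [0.5446, 0.0019, 0.1567]
ee_rot: [0.157, -3.138, 0.0]
wrist_force: [1.1, -0.4, -0.6]
grip_width: 0.559
grasp_force: 30.0
```

Call:
{"method": "apply_moves", "body": {
  "dp": [
    [0, 0, 0],
    [0, 0, 0],
    [0, 0, 0],
    [0, 0, 0]
  ],
  "angular": [
    [0, 0, 0],
    [0, 0, 0],
    [0, 0, 0],
    [0, 0, 0]
  ],
  "hand": [255, 255, 255, 255]
}}

```text
time: 6.45
tcp_pos: [0.5439, -0.0019, 0.1561]
ee_rot: [0.153, -3.137, 0.001]
wrist_force: [-0.4, -0.2, -2.1]
grip_width: 0.561
grasp_force: 30.0
```

Run:
```python
from h import *
w=snap('wrist','w5.png');sd=snap('side','s5.png');s=robot.get_state();print(s['tcp_pos'],s['ee_rot'],s['grip_width'])
print('need',tool((.5522,.0225,.15)))
b=np.zeros((600,800,3),np.uint8)
u=proj(sd,(.552,.022,.1)).astype(int);print(u)
b[:400,:400]=cv2.resize(sd['frame'][u[1]-50:u[1]+50,u[0]-50:u[0]+50],(400,400))
b[:300,400:]=cv2.resize(w['frame'],(400,300))
t=snap('top');v=proj(t,(.552,.022,.1)).astype(int)
b[300:600,400:]=cv2.resize(t['frame'][v[1]-45:v[1]+45,v[0]-60:v[0]+60],(400,300))
cv2.imwrite('pics/v5.png',b)
```

```text
[ 0.54410798 -0.00152497  0.15626596] [ 1.53486270e-01 -3.13742482e+00  4.41007626e-04] 0.5564968268230082
need [-1.04011111  2.31220226  0.62554839]
[339 202]
```

View pics/v5.png

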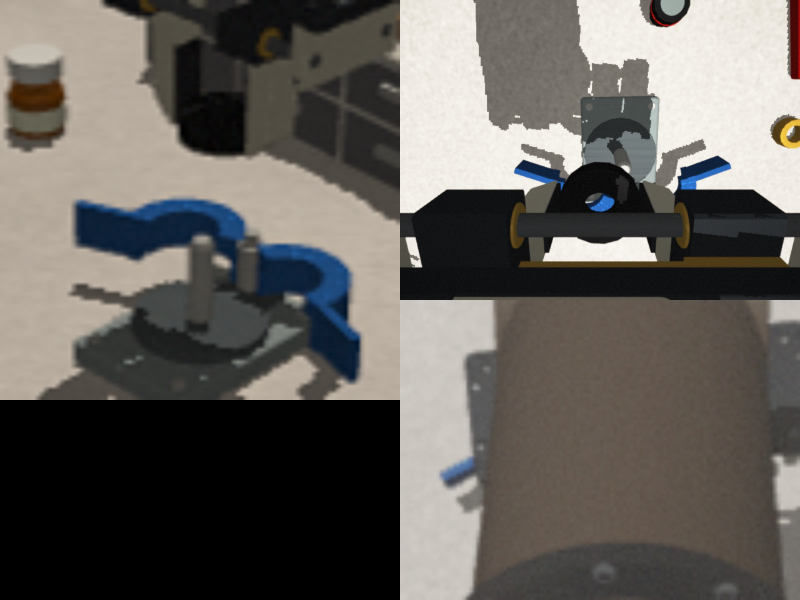

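The wide collar hangs level in the fingers. The move stopped short because of the speed cap, so I'll finish it and come down to just above the post.

Call:
{"method": "apply_moves", "body": {
  "dp": [
    [-1, 2.3, 0],
    [-1, 2.3, 3],
    [-1, 2.3, 6],
    [-1, 2.3, 6],
    [-1, 2.3, 6],
    [-1, 2.3, 6]
  ],
  "angular": [
    [0, 0, 0],
    [0, 0, 0],
    [0, 0, 0],
    [0, 0, 0],
    [0, 0, 0],
    [0, 0, 0]
  ],
  "hand": [255, 255, 255, 255, 255, 255]
}}

```text
time: 7.2
tcp_pos: [0.5531, 0.0235, 0.0978]
ee_rot: [-0.156, 3.136, 0.0]
wrist_force: [-1.1, 0.7, -1.3]
grip_width: 0.56
grasp_force: 30.0
```

Run:
```python
from h import *
s=robot.get_state();print(s['tcp_pos'],s['ee_rot'],s['time'])
print('need',tool((.5522,.0225,.092)))
w=snap('wrist','w6.png');fr=w['frame']
sd=snap('side','s6.png');f2=sd['frame']
hsv=cv2.cvtColor(f2,cv2.COLOR_BGR2HSV)
u=proj(sd,(.552,.022,.1)).astype(int);print(u,'tcp px',proj(sd,s['tcp_pos']))
b=np.zeros((600,800,3),np.uint8)
b[:400,:400]=cv2.resize(f2[u[1]-25:u[1]+25,u[0]-25:u[0]+25],(400,400))
b[:480,400:]=cv2.resize(fr[240:420,245:395],(400,480))
cv2.imwrite('pics/v6.png',b)
p=proj(w,(.5522,.0225,.077));print('post px',p, 'collar top ctr px',proj(w,np.r_[s['tcp_pos'][:2],s['tcp_pos'][2]-.0017+.016]))
```

```text
[0.55313099 0.02345252 0.0978159 ] [-1.55979716e-01  3.13571951e+00  1.81237383e-04] 7.2
need [ 0.10325516 -0.08555245  0.58138285]
[339 202] tcp px [339.09032984 203.08282661]
post px [317.92514283 290.76395253] collar top ctr px [319.77906626 328.64091018]
```

View pics/v6.png

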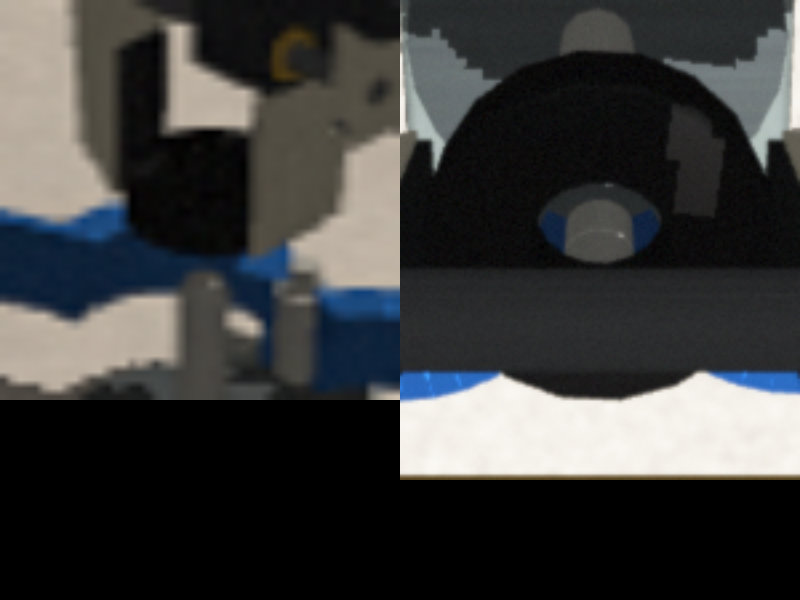

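Through the bore the post tip is laterally centred, (600) against the bore's (599) in the crop. The side view puts the post at 204 and the collar at about 206. I'll start lowering.

Call:
{"method": "apply_moves", "body": {
  "dp": [
    [0, 0, 1],
    [0, 0, 1.8],
    [0, 0, 2.5],
    [0, 0, 3.2],
    [0, 0, 3.8],
    [0, 0, 4.2],
    [0, 0, 4.2]
  ],
  "angular": [
    [0, 0, 0],
    [0, 0, 0],
    [0, 0, 0],
    [0, 0, 0],
    [0, 0, 0],
    [0, 0, 0],
    [0, 0, 0]
  ],
  "hand": [255, 255, 255, 255, 255, 255, 255]
}}

```text
time: 8.0
tcp_pos: [0.5517, 0.0237, 0.0536]
ee_rot: [0.157, -3.136, 0.0]
wrist_force: [-1.7, -1.0, -2.3]
grip_width: 0.561
grasp_force: 30.0
```

Call:
{"method": "apply_moves", "body": {
  "dp": [
    [0, 0, 0.7],
    [0, 0, 1.4],
    [0, 0, 2],
    [0, 0, 2.4],
    [0, 0, 2.7],
    [0, 0, 2.7],
    [0, 0, 2.7]
  ],
  "angular": [
    [0, 0, 0],
    [0, 0, 0],
    [0, 0, 0],
    [0, 0, 0],
    [0, 0, 0],
    [0, 0, 0],
    [0, 0, 0]
  ],
  "hand": [255, 255, 255, 255, 255, 255, 255]
}}

```text
time: 8.7
tcp_pos: [0.5518, 0.0237, 0.0271]
ee_rot: [0.157, -3.137, 0.0]
wrist_force: [-2.9, -1.8, -3.7]
grip_width: 0.56
grasp_force: 30.0
```

Call:
{"method": "apply_moves", "body": {
  "dp": [
    [0, 0, 0.15],
    [0, 0, 0.15],
    [0, 0, 0.15],
    [0, 0, 0.15],
    [0, 0, 0.15],
    [0, 0, 0.15]
  ],
  "angular": [
    [0, 0, 0],
    [0, 0, 0],
    [0, 0, 0],
    [0, 0, 0],
    [0, 0, 0],
    [0, 0, 0]
  ],
  "hand": [255, 255, 70, 70, 70, 70]
}}

```text
time: 9.3
tcp_pos: [0.5529, 0.0242, 0.0262]
ee_rot: [-0.158, 3.136, 0.001]
wrist_force: [1.3, 0.4, 0.3]
grip_width: 0.726
grasp_force: 0.0
```

Call:
{"method": "apply_moves", "body": {
  "dp": [
    [0, 0, -4],
    [0, 0, -9],
    [0, 0, -12],
    [2.4, 20.4, -12],
    [2.4, 20.4, -12],
    [2.4, 20.4, -12],
    [2.4, 20.4, -11],
    [2.4, 20.4, -10.4]
  ],
  "angular": [
    [0, 0, 0],
    [0, 0, 0],
    [0, 0, 0],
    [0, 0, 0],
    [0, 0, 0],
    [0, 0, 0],
    [0, 0, 0],
    [0, 0, 0]
  ],
  "hand": [70, 70, 70, 70, 70, 70, 70, 70]
}}

```text
time: 10.1
tcp_pos: [0.5056, 0.2326, 0.1298]
ee_rot: [-0.172, 3.137, 0.007]
wrist_force: [0.5, -0.6, -0.9]
grip_width: 0.725
grasp_force: 0.0
```

Call:
{"method": "apply_moves", "body": {
  "dp": [
    [0, 0, 0],
    [0, 0, 0],
    [0, 0, 0]
  ],
  "angular": [
    [0, 0, 0],
    [0, 0, 0],
    [0, 0, 0]
  ],
  "hand": [70, 70, 70]
}}

```text
time: 10.4
tcp_pos: [0.5088, 0.2224, 0.1303]
ee_rot: [-0.153, 3.137, -0.001]
wrist_force: [-0.6, 0.2, 0.8]
grip_width: 0.728
grasp_force: 0.0
```

Run:
```python
from h import *
w=snap('wrist','w7.png');s=robot.get_state();print(s['tcp_pos'],s['ee_rot'],s['time'])
fr=w['frame'];hsv=cv2.cvtColor(fr,cv2.COLOR_BGR2HSV);p=proj(w,(.508,.224,.014)).astype(int);print(p)
for c in blobs(fr,cv2.inRange(hsv,(10,100,50),(35,255,255)),(p[0]-50,p[1]-50,p[0]+50,p[1]+50),200)[:1]:
    (u,v),d,a=cv2.fitEllipse(c);print((u,v),d,onz(w,(u,v),.016).round(4))
print(tool((.508,.2243,.003)))
sd=snap('side')
b=np.zeros((600,800,3),np.uint8)
u=proj(sd,(.552,.022,.04)).astype(int);t=snap('top');v=proj(t,(.552,.022,.04)).astype(int)
b[:400,:400]=cv2.resize(sd['frame'][u[1]-35:u[1]+35,u[0]-35:u[0]+35],(400,400))
b[:400,400:]=cv2.resize(t['frame'][v[1]-35:v[1]+35,v[0]-35:v[0]+35],(400,400))
cv2.imwrite('pics/v7.png',b)
```

```text
[0.50881477 0.22250563 0.13031315] [-1.52363912e-01  3.13714333e+00 -5.69119226e-04] 10.45
[322 237]
(322.81829833984375, 237.92698669433594) (50.42388916015625, 52.83252716064453) [0.5077 0.2243 0.016 ]
[ 0.07303734  0.19156067 12.73118996]
```

View pics/v7.png

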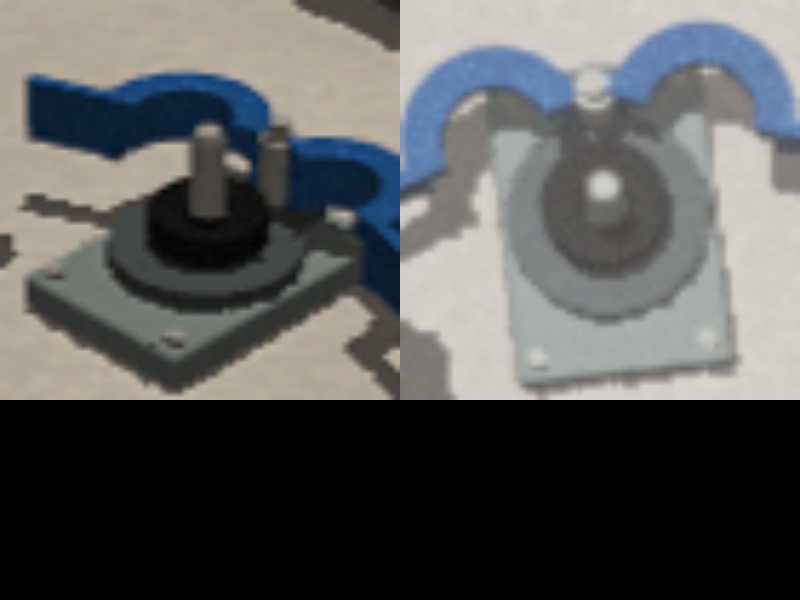

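Both views show the wide collar flat on the seat around the post. Brass collar re-measured at (0.508, 0.2243).

Call:
{"method": "apply_moves", "body": {
  "dp": [
    [0.05, 0.2, 4],
    [0.05, 0.2, 8],
    [0.05, 0.2, 11],
    [0.05, 0.2, 12.8],
    [0.05, 0.2, 12.8],
    [0.05, 0.2, 12.8],
    [0.05, 0.2, 12.8],
    [0.05, 0.2, 12.8]
  ],
  "angular": [
    [0, 0, 0],
    [0, 0, 0],
    [0, 0, 0],
    [0, 0, 0],
    [0, 0, 0],
    [0, 0, 0],
    [0, 0, 0],
    [0, 0, 0]
  ],
  "hand": [70, 70, 70, 70, 70, 70, 70, 70]
}}

```text
time: 11.35
tcp_pos: [0.5075, 0.2261, 0.0021]
ee_rot: [-0.156, 3.137, 0.0]
wrist_force: [-0.2, -0.8, -0.2]
grip_width: 0.727
grasp_force: 0.0
```

Call:
{"method": "apply_moves", "body": {
  "dp": [
    [0, 0, 0],
    [0, 0, 0],
    [0, 0, 0],
    [0, 0, 0],
    [0, 0, 0],
    [0, 0, 0],
    [0, 0, 0],
    [0, 0, 0]
  ],
  "angular": [
    [0, 0, 0],
    [0, 0, 0],
    [0, 0, 0],
    [0, 0, 0],
    [0, 0, 0],
    [0, 0, 0],
    [0, 0, 0],
    [0, 0, 0]
  ],
  "hand": [255, 255, 255, 255, 255, 255, 255, 255]
}}

```text
time: 12.15
tcp_pos: [0.5072, 0.2263, 0.0019]
ee_rot: [-0.157, 3.138, -0.0]
wrist_force: [0.1, -0.7, 0.7]
grip_width: 0.368
grasp_force: 30.0
```

Call:
{"method": "apply_moves", "body": {
  "dp": [
    [0, 0, -4],
    [0, 0, -9],
    [0, 0, -13],
    [-2.5, -20.6, -13],
    [-2.5, -20.6, -13],
    [-2.5, -20.6, -13],
    [-2.5, -20.6, -13],
    [-2.5, -20.6, -13]
  ],
  "angular": [
    [0, 0, 0],
    [0, 0, 0],
    [0, 0, 0],
    [0, 0, 0],
    [0, 0, 0],
    [0, 0, 0],
    [0, 0, 0],
    [0, 0, 0]
  ],
  "hand": [255, 255, 255, 255, 255, 255, 255, 255]
}}

```text
time: 12.95
tcp_pos: [0.5534, 0.0158, 0.1321]
ee_rot: [-0.143, 3.138, -0.006]
wrist_force: [-0.3, -0.4, -0.1]
grip_width: 0.368
grasp_force: 30.0
```

Call:
{"method": "apply_moves", "body": {
  "dp": [
    [0, 0, 0],
    [0, 0, 0],
    [0, 0, 0]
  ],
  "angular": [
    [0, 0, 0],
    [0, 0, 0],
    [0, 0, 0]
  ],
  "hand": [255, 255, 255]
}}

```text
time: 13.25
tcp_pos: [0.5523, 0.0262, 0.1317]
ee_rot: [0.162, -3.137, -0.002]
wrist_force: [-0.9, -0.0, -1.1]
grip_width: 0.371
grasp_force: 30.0
```

Run:
```python
from h import *
s=robot.get_state();print(s['tcp_pos'],s['ee_rot'],s['time'],s['grip_width']);print(tool((.5523,.0232,.100)))
```

```text
[0.55227108 0.02619089 0.13169344] [ 1.61965006e-01 -3.13692193e+00 -1.53777083e-03] 13.25 0.37089750841842256
[ 0.02652979 -0.30097543  3.16905569]
```

Call:
{"method": "apply_moves", "body": {
  "dp": [
    [0, -0.3, 0],
    [0, -0.3, 1.5],
    [0, -0.3, 3],
    [0, -0.3, 3],
    [0, -0.3, 3],
    [0, -0.3, 3]
  ],
  "angular": [
    [0, 0, 0],
    [0, 0, 0],
    [0, 0, 0],
    [0, 0, 0],
    [0, 0, 0],
    [0, 0, 0]
  ],
  "hand": [255, 255, 255, 255, 255, 255]
}}

```text
time: 13.85
tcp_pos: [0.5534, 0.0212, 0.1026]
ee_rot: [-0.158, 3.137, 0.0]
wrist_force: [-0.5, -0.7, -0.2]
grip_width: 0.372
grasp_force: 30.0
```

Run:
```python
from h import *
s=robot.get_state();print(s['tcp_pos'],s['ee_rot'],s['time'])
w=snap('wrist','w8.png');sd=snap('side')
u=proj(sd,(.552,.022,.1)).astype(int)
b=np.zeros((600,800,3),np.uint8)
b[:400,:400]=cv2.resize(sd['frame'][u[1]-25:u[1]+25,u[0]-25:u[0]+25],(400,400))
b[:480,400:]=cv2.resize(w['frame'][240:420,245:395],(400,480))
cv2.imwrite('pics/v8.png',b)
```

```text
[0.5534163  0.02119866 0.10260911] [-1.57871605e-01  3.13662755e+00  2.02000387e-04] 13.85
```

View pics/v8.png

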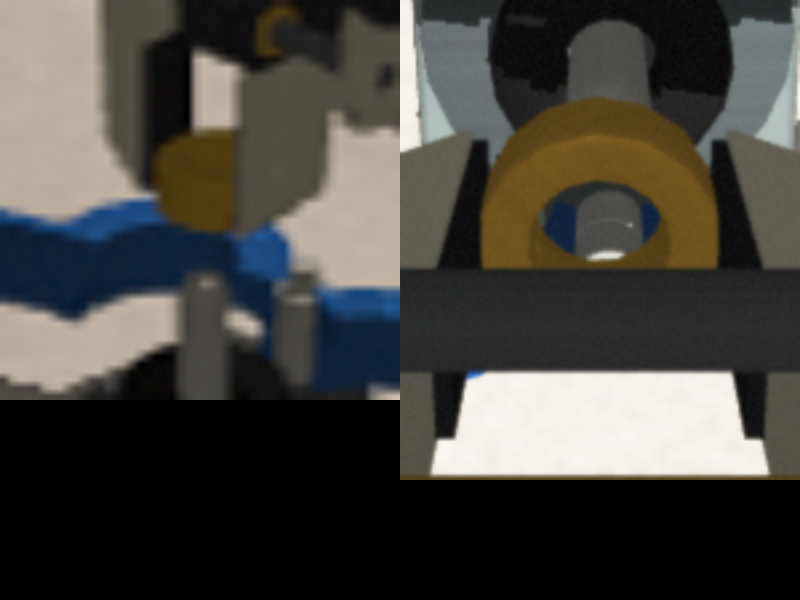

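The post is about 2 mm to the right of the bore's centre (608 vs 599), so I'll shift +y 2 mm and lower.

Call:
{"method": "apply_moves", "body": {
  "dp": [
    [0, 0.2, 0],
    [0, 0.2, 0.8],
    [0, 0.2, 1.6],
    [0, 0.2, 2.4],
    [0, 0.2, 3.2],
    [0, 0.2, 4],
    [0, 0.2, 4],
    [0, 0.2, 4]
  ],
  "angular": [
    [0, 0, 0],
    [0, 0, 0],
    [0, 0, 0],
    [0, 0, 0],
    [0, 0, 0],
    [0, 0, 0],
    [0, 0, 0],
    [0, 0, 0]
  ],
  "hand": [255, 255, 255, 255, 255, 255, 255, 255]
}}

```text
time: 14.75
tcp_pos: [0.5523, 0.0227, 0.0615]
ee_rot: [0.157, -3.137, 0.0]
wrist_force: [-1.4, 0.2, -1.0]
grip_width: 0.373
grasp_force: 30.0
```

Run:
```python
from h import *
s=robot.get_state();print(s['tcp_pos'],s['wrist_force'],s['grip_width'])
```

```text
[0.55234092 0.02274893 0.06150441] [-1.40310823  0.20981017 -0.97185134] 0.37304334775747716
```

Call:
{"method": "apply_moves", "body": {
  "dp": [
    [0, 0, 0.6],
    [0, 0, 1.2],
    [0, 0, 1.7],
    [0, 0, 1.9],
    [0, 0, 1.9],
    [0, 0, 1.95],
    [0, 0, 1.95],
    [0, 0, 1.95]
  ],
  "angular": [
    [0, 0, 0],
    [0, 0, 0],
    [0, 0, 0],
    [0, 0, 0],
    [0, 0, 0],
    [0, 0, 0],
    [0, 0, 0],
    [0, 0, 0]
  ],
  "hand": [255, 255, 255, 255, 255, 255, 255, 255]
}}

```text
time: 15.55
tcp_pos: [0.5524, 0.0228, 0.0423]
ee_rot: [0.157, -3.137, -0.0]
wrist_force: [-4.0, -0.4, -2.2]
grip_width: 0.373
grasp_force: 30.0
```

Forces are low. I'll release and lift clear.

Call:
{"method": "apply_moves", "body": {
  "dp": [
    [0, 0, 0],
    [0, 0, 0],
    [0, 0, 0],
    [0, 0, 0],
    [0, 0, -3],
    [0, 0, -7],
    [0, 0, -11],
    [0, 0, -11]
  ],
  "angular": [
    [0, 0, 0],
    [0, 0, 0],
    [0, 0, 0],
    [0, 0, 0],
    [0, 0, 0],
    [0, 0, 0],
    [0, 0, 0],
    [0, 0, 0]
  ],
  "hand": [110, 110, 110, 110, 110, 110, 110, 110]
}}

```text
time: 16.35
tcp_pos: [0.5563, 0.023, 0.1577]
ee_rot: [-0.156, 3.128, 0.001]
wrist_force: [1.7, 0.5, -0.5]
grip_width: 0.566
grasp_force: 0.0
```

```bash
cat >> h.py <<'E'
yaw=.1;C=np.array([[np.cos(yaw),-np.sin(yaw)],[np.sin(yaw),np.cos(yaw)]]);P=np.array([.5525,.0228]);H=P+C@[.044,0]
def push(th,side,gap=0,a=.011,b=.019):
    d=np.array([-np.cos(th),np.sin(th)]);n=np.array([np.sin(th),np.cos(th)])
    q=.104*d+(.007+gap+a*np.sin(th)+b*np.cos(th))*n;q[1]*=side
    return H+C@q
E
python3 - <<'E'
from h import *
s=robot.get_state();print(s['tcp_pos'],s['ee_rot'],s['grip_width'],s['time'])
t=snap('top','t9.png');sd=snap('side')
g=cv2.inRange(cv2.cvtColor(t['frame'],cv2.COLOR_BGR2HSV),(95,100,100),(125,255,255))
for c in blobs(0,g,(255,150,375,215),30)[:2]:
    p=c[:,0];
    for q in(p[p[:,0].argmin()],p[p[:,0].argmax()]):
        X=onz(t,q,.057)[:2];r=C.T@(X-H);print(q,X.round(4),np.hypot(*r).round(4),np.arctan2(abs(r[1]),-r[0]).round(3))
print(tool(np.r_[push(1.24,1,.02),.13]))
u=proj(sd,(.552,.022,.04)).astype(int)
b=np.zeros((600,800,3),np.uint8);b[:400,:400]=cv2.resize(sd['frame'][u[1]-35:u[1]+35,u[0]-35:u[0]+35],(400,400))
b[:300,400:]=cv2.resize(snap('wrist')['frame'],(400,300))
cv2.imwrite('pics/v9.png',b)
E
```

```text
[0.55630276 0.02299616 0.15771898] [-1.56278129e-01  3.12829700e+00  1.48309377e-03] 0.565610593752306 16.35
[-5.03257265 11.23944344  2.35347337]
```

View pics/v9.png

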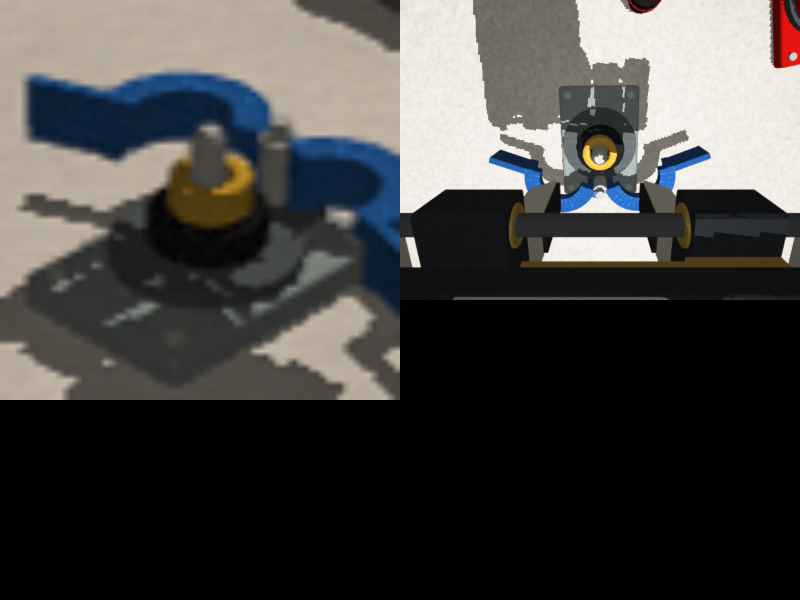

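Both collars are home, brass flat on black. That was my 12th picture, which is over the 10-picture limit, so from here I'll use numbers only. Next is the left half's start position.

Call:
{"method": "apply_moves", "body": {
  "dp": [
    [-5, 11.2, 0],
    [-5, 11.2, 0],
    [-5, 11.2, 0],
    [-5, 11.2, 2],
    [-5, 11.2, 2.4],
    [-5, 11.2, 2.4],
    [-5, 11.2, 2.4]
  ],
  "angular": [
    [0, 0, 0],
    [0, 0, 0],
    [0, 0, 0],
    [0, 0, 0],
    [0, 0, 0],
    [0, 0, 0],
    [0, 0, 0]
  ],
  "hand": [255, 255, 255, 255, 255, 255, 255]
}}

```text
time: 17.2
tcp_pos: [0.5911, 0.1382, 0.1282]
ee_rot: [0.155, -3.137, 0.001]
wrist_force: [0.2, -1.1, 0.5]
grip_width: 0.024
grasp_force: 0.0
```

Run:
```python
from h import *
s=robot.get_state();print(s['tcp_pos'],s['ee_rot'],s['grip_width'],s['time'])
print('start',tool(np.r_[push(1.24,1,.02),.035]).round(2))
for th in np.arange(1.3,.05,-.12):print(round(th,2),tool(np.r_[push(th,1),.035]).round(2))
# openings from the earlier wrist picture w2
im=np.load('w2.npy',allow_pickle=True).item()
for q in((184,214),(446,210)):
    X=onz(im,q,.057)[:2];r=C.T@(X-H);print(X,np.hypot(*r).round(4),np.arctan2(abs(r[1]),-r[0]).round(3))
```

```text
[0.59112359 0.13816415 0.1282335 ] [ 1.54783078e-01 -3.13696932e+00  9.61251821e-04] 0.023889677734366743 17.2
start [-0.16  0.16  9.32]
1.3 [ 1.18 -0.46  9.32]
1.18 [ 2.29 -0.55  9.33]
1.06 [ 3.41 -0.75  9.33]
0.94 [ 4.53 -1.1   9.33]
0.82 [ 5.63 -1.58  9.33]
0.7 [ 6.69 -2.21  9.33]
0.58 [ 7.7  -2.98  9.33]
0.46 [ 8.62 -3.89  9.33]
0.34 [ 9.43 -4.94  9.33]
0.22 [10.12 -6.11  9.34]
0.1 [10.66 -7.38  9.34]
[ 0.56971808 -0.08897022] 0.1192 1.246
[0.54299234 0.13504569] 0.1203 1.212
```

Call:
{"method": "apply_moves", "body": {
  "dp": [
    [-0.5, 0.2, 4],
    [-0.5, 0.2, 7],
    [-0.5, 0.2, 9.3],
    [-0.5, 0.2, 9.3],
    [-0.5, 0.2, 9.3]
  ],
  "angular": [
    [0, 0, 0],
    [0, 0, 0],
    [0, 0, 0],
    [0, 0, 0],
    [0, 0, 0]
  ],
  "hand": [255, 255, 255, 255, 255]
}}

```text
time: 17.7
tcp_pos: [0.5966, 0.1413, 0.0363]
ee_rot: [-0.156, 3.137, -0.0]
wrist_force: [1.2, -0.2, 0.6]
grip_width: 0.003
grasp_force: 0.0
```

Call:
{"method": "apply_moves", "body": {
  "dp": [
    [1.0, -0.6, 0],
    [1.7, -0.7, 0],
    [2.8, -0.7, 0],
    [3.9, -0.9, 0],
    [5.0, -1.3, 0],
    [6.1, -1.8, 0],
    [7.2, -2.4, 0],
    [8.2, -3.2, 0]
  ],
  "angular": [
    [0, 0, 0],
    [0, 0, 0],
    [0, 0, 0],
    [0, 0, 0],
    [0, 0, 0],
    [0, 0, 0],
    [0, 0, 0],
    [0, 0, 0]
  ],
  "hand": [255, 255, 255, 255, 255, 255, 255, 255]
}}

```text
time: 18.5
tcp_pos: [0.5167, 0.1013, 0.0354]
ee_rot: [0.158, -3.137, -0.0]
wrist_force: [0.5, 0.4, 0.1]
grip_width: 0.003
grasp_force: 0.4
```

Run:
```python
from h import *
s=robot.get_state();print(s['tcp_pos'],s['ee_rot'],s['wrist_force'],s['time'])
for th in (.58,.46,.34,.22,.1):print(round(th,2),tool(np.r_[push(th,1),.035]).round(2))
```

```text
[0.51666779 0.10125921 0.03539741] [ 1.57557930e-01 -3.13749491e+00 -1.59910022e-04] [0.52913731 0.41247539 0.07594646] 18.5
0.58 [-0.07 -0.05  0.04]
0.46 [ 0.85 -0.96  0.04]
0.34 [ 1.67 -2.    0.04]
0.22 [ 2.36 -3.17  0.04]
0.1 [ 2.9  -4.44  0.04]
```

Call:
{"method": "apply_moves", "body": {
  "dp": [
    [0.9, -1.0, 0],
    [1.7, -2.0, 0],
    [2.4, -3.2, 0],
    [2.9, -4.4, 0],
    [2.9, -4.4, 0],
    [2.9, -4.4, 0]
  ],
  "angular": [
    [0, 0, 0],
    [0, 0, 0],
    [0, 0, 0],
    [0, 0, 0],
    [0, 0, 0],
    [0, 0, 0]
  ],
  "hand": [255, 255, 255, 255, 255, 255]
}}

```text
time: 19.1
tcp_pos: [0.4934, 0.0546, 0.0354]
ee_rot: [-0.155, 3.138, 0.0]
wrist_force: [0.8, 0.5, 0.4]
grip_width: 0.004
grasp_force: 0.0
```

Call:
{"method": "apply_moves", "body": {
  "dp": [
    [0, 0.5, -2],
    [0, 1, -7],
    [0, 1, -12],
    [-4, -5, -12],
    [-8, -10, -12],
    [-12, -15, -12],
    [-13, -15, -12],
    [-13, -15, -12]
  ],
  "angular": [
    [0, 0, 0],
    [0, 0, 0],
    [0, 0, 0],
    [0, 0, 0],
    [0, 0, 0],
    [0, 0, 0],
    [0, 0, 0],
    [0, 0, 0]
  ],
  "hand": [255, 255, 255, 255, 255, 255, 255, 255]
}}

```text
time: 19.9
tcp_pos: [0.6411, -0.0862, 0.1551]
ee_rot: [-0.15, 3.136, -0.005]
wrist_force: [0.7, 0.2, 0.4]
grip_width: 0.006
grasp_force: 0.0
```

Run:
```python
from h import *
s=robot.get_state();print(s['tcp_pos'],s['time'])
for nm,z in(('wrist',.057),('top',.057),('side',.057)):
    t=snap(nm);p=np.argwhere(cv2.inRange(cv2.cvtColor(t['frame'],cv2.COLOR_BGR2HSV),(95,100,60),(125,255,255)))[:,::-1]
    X=np.array([C.T@(onz(t,q,z)[:2]-H) for q in p]);m=(np.hypot(*X.T)<.135)&(np.hypot(*X.T)>.09);X=X[m]
    if len(X):
        a=np.arctan2(X[:,1],-X[:,0]);print(nm,np.histogram(a,np.arange(-1.6,1.7,.2)))
print('above',tool(np.r_[push(1.25,-1,.025),.15]).round(2))
```

```text
[ 0.64113446 -0.0862043   0.15507209] 19.9
wrist (array([  0, 542,   0,   0,   0,   0,   0,   8, 441,   0,   0,   0,   0,
         0,   0,   0]), array([-1.6000000e+00, -1.4000000e+00, -1.2000000e+00, -1.0000000e+00,
       -8.0000000e-01, -6.0000000e-01, -4.0000000e-01, -2.0000000e-01,
       -4.4408921e-16,  2.0000000e-01,  4.0000000e-01,  6.0000000e-01,
        8.0000000e-01,  1.0000000e+00,  1.2000000e+00,  1.4000000e+00,
        1.6000000e+00]))
side (array([ 0, 11,  1,  0,  0,  0,  0,  0, 21,  0,  0,  0,  0,  0,  0,  0]), array([-1.6000000e+00, -1.4000000e+00, -1.2000000e+00, -1.0000000e+00,
       -8.0000000e-01, -6.0000000e-01, -4.0000000e-01, -2.0000000e-01,
       -4.4408921e-16,  2.0000000e-01,  4.0000000e-01,  6.0000000e-01,
        8.0000000e-01,  1.0000000e+00,  1.2000000e+00,  1.4000000e+00,
        1.6000000e+00]))
above [ 1.69 -0.28  0.46]
```

Left is nearly shut (0 to 0.2 rad), right still at about 1.3 rad. Now the mirror push.

Call:
{"method": "apply_moves", "body": {
  "dp": [
    [1.2, -0.3, 0],
    [1.2, -0.3, 4],
    [1.2, -0.3, 8],
    [1.2, -0.3, 12],
    [1.2, -0.3, 12],
    [1.2, -0.3, 12]
  ],
  "angular": [
    [0, 0, 0],
    [0, 0, 0],
    [0, 0, 0],
    [0, 0, 0],
    [0, 0, 0],
    [0, 0, 0]
  ],
  "hand": [255, 255, 255, 255, 255, 255]
}}

```text
time: 20.65
tcp_pos: [0.6249, -0.0845, 0.0362]
ee_rot: [0.159, -3.136, -0.001]
wrist_force: [0.4, -0.5, 0.9]
grip_width: 0.007
grasp_force: 0.0
```

Run:
```python
from h import *
s=robot.get_state();print(s['tcp_pos'],s['wrist_force'],s['time'])
for th in np.arange(1.3,.05,-.12):print(round(th,2),tool(np.r_[push(th,-1),.035]).round(2))
```

```text
[ 0.62492689 -0.08449116  0.03620272] [ 0.43730751 -0.49456114  0.93936938] 20.65
1.3 [2.33 0.77 0.12]
1.18 [3.44 0.86 0.12]
1.06 [4.56 1.07 0.13]
0.94 [5.68 1.41 0.13]
0.82 [6.78 1.89 0.13]
0.7 [7.84 2.52 0.13]
0.58 [8.85 3.29 0.13]
0.46 [9.77 4.2  0.13]
0.34 [10.58  5.25  0.14]
0.22 [11.27  6.42  0.14]
0.1 [11.8   7.69  0.14]
```

Call:
{"method": "apply_moves", "body": {
  "dp": [
    [1.5, 0.7, 0],
    [2.3, 0.8, 0],
    [3.4, 0.9, 0],
    [4.6, 1.1, 0],
    [5.7, 1.4, 0],
    [6.8, 1.9, 0],
    [7.8, 2.5, 0],
    [8.8, 3.3, 0]
  ],
  "angular": [
    [0, 0, 0],
    [0, 0, 0],
    [0, 0, 0],
    [0, 0, 0],
    [0, 0, 0],
    [0, 0, 0],
    [0, 0, 0],
    [0, 0, 0]
  ],
  "hand": [255, 255, 255, 255, 255, 255, 255, 255]
}}

```text
time: 21.45
tcp_pos: [0.5344, -0.0611, 0.0356]
ee_rot: [-0.157, 3.137, -0.0]
wrist_force: [1.1, -0.0, 0.1]
grip_width: 0.005
grasp_force: 0.4
```

Call:
{"method": "apply_moves", "body": {
  "dp": [
    [1.0, 0.9, 0],
    [1.8, 1.9, 0],
    [2.5, 3.1, 0],
    [3.0, 4.4, 0],
    [3.0, 4.4, 0],
    [3.0, 4.4, 0]
  ],
  "angular": [
    [0, 0, 0],
    [0, 0, 0],
    [0, 0, 0],
    [0, 0, 0],
    [0, 0, 0],
    [0, 0, 0]
  ],
  "hand": [255, 255, 255, 255, 255, 255]
}}

```text
time: 22.05
tcp_pos: [0.5009, -0.02, 0.0354]
ee_rot: [-0.159, 3.138, 0.0]
wrist_force: [0.5, -0.1, 0.4]
grip_width: 0.004
grasp_force: 0.0
```

Call:
{"method": "apply_moves", "body": {
  "dp": [
    [0, -0.5, -2],
    [0, -1, -7],
    [0, -1, -11],
    [0, 3.5, -11],
    [0, 3.5, -11],
    [0, 3.5, -11],
    [0, 3.5, -11],
    [0, 3.5, -11]
  ],
  "angular": [
    [0, 0, 0],
    [0, 0, 0],
    [0, 0, 0],
    [0, 0, 0],
    [0, 0, 0],
    [0, 0, 0],
    [0, 0, 0],
    [0, 0, 0]
  ],
  "hand": [255, 255, 0, 0, 0, 0, 0, 0]
}}

```text
time: 22.85
tcp_pos: [0.4972, 0.0131, 0.145]
ee_rot: [0.154, -3.137, 0.001]
wrist_force: [1.0, 1.1, -0.6]
grip_width: 0.477
grasp_force: 0.0
```

```bash
cat > ears.py <<'E'
from h import *
s=robot.get_state();print(s['tcp_pos'],s['ee_rot'],s['grip_width'],s['time'])
for nm in('wrist','side','top'):
    t=snap(nm,f'{nm}_e.png');p=np.argwhere(cv2.inRange(cv2.cvtColor(t['frame'],cv2.COLOR_BGR2HSV),(95,100,130 if nm!='top' else 90),(125,255,255)))[:,::-1]
    X=np.array([C.T@(onz(t,q,.057)[:2]-H) for q in p]);X=X[(np.hypot(*X.T)<.125)&(np.hypot(*X.T)>.09)]
    if len(X):
        X=X[X[:,0]<0]
        L=X[X[:,1]>0];Rr=X[X[:,1]<=0]
        for n,k in(('L',L),('R',Rr)):
            if len(k):print(nm,n,len(k),'y range',k[:,1].min().round(4),k[:,1].max().round(4))
    print(nm,np.histogram(X[:,1],np.arange(-.04,.041,.004))[0] if len(X) else 0)
print(tool(np.r_[H+C@[-.100,0],.035]).round(2))
E
python3 ears.py
```

```text
[0.49718369 0.01309806 0.14495448] [ 1.54403995e-01 -3.13691801e+00  8.63122609e-04] 0.4772167977981039 22.85
wrist L 150 y range 0.0085 0.0153
wrist R 310 y range -0.0168 -0.0084
wrist [  0   0   0   0   0   6 175 129   0   0   0   0  76  74   0   0   0   0
   0   0]
side R 1 y range -0.0142 -0.0142
side [0 0 0 0 0 0 1 0 0 0 0 0 0 0 0 0 0 0 0 0]
top 0
[ 0.    0.38 11.01]
```

Call:
{"method": "apply_moves", "body": {
  "dp": [
    [0, 0.4, 0],
    [0, 0.4, 0],
    [0, 0.4, 0],
    [0, 0.4, 4],
    [0, 0.4, 8],
    [0, 0.4, 11],
    [0, 0.4, 11],
    [0, 0.4, 11]
  ],
  "angular": [
    [0, 0, 0],
    [0, 0, 0],
    [0, 0, 0],
    [0, 0, 0],
    [0, 0, 0],
    [0, 0, 0],
    [0, 0, 0],
    [0, 0, 0]
  ],
  "hand": [0, 0, 0, 0, 0, 0, 0, 0]
}}

```text
time: 23.8
tcp_pos: [0.4969, 0.0181, 0.0357]
ee_rot: [0.157, -3.137, 0.0]
wrist_force: [0.3, 0.1, 0.8]
grip_width: 0.999
grasp_force: 0.0
```

Call:
{"method": "apply_moves", "body": {
  "dp": [
    [0, 0, 0],
    [0, 0, 0],
    [0, 0, 0],
    [0, 0, 0],
    [0, 0, 0],
    [0, 0, 0],
    [0, 0, 0],
    [0, 0, 0]
  ],
  "angular": [
    [0, 0, 0],
    [0, 0, 0],
    [0, 0, 0],
    [0, 0, 0],
    [0, 0, 0],
    [0, 0, 0],
    [0, 0, 0],
    [0, 0, 0]
  ],
  "hand": [150, 200, 255, 255, 255, 255, 255, 255]
}}

```text
time: 24.6
tcp_pos: [0.4969, 0.0182, 0.0353]
ee_rot: [0.157, -3.138, 0.0]
wrist_force: [-0.6, -1.4, 0.4]
grip_width: 0.356
grasp_force: 0.3
```

Call:
{"method": "apply_moves", "body": {
  "dp": [
    [0, 0, 0],
    [0, 0, 0],
    [0, 0, 0],
    [0, 0, 0],
    [0, 0, 0],
    [0, 0, 0]
  ],
  "angular": [
    [0, 0, 0],
    [0, 0, 0],
    [0, 0, 0],
    [0, 0, 0],
    [0, 0, 0],
    [0, 0, 0]
  ],
  "hand": [255, 255, 255, 255, 255, 255]
}}

```text
time: 25.2
tcp_pos: [0.4967, 0.0166, 0.0352]
ee_rot: [0.156, -3.137, 0.003]
wrist_force: [-0.5, -6.5, -0.6]
grip_width: 0.144
grasp_force: 30.0
```

The width over both ears reads about 13–14 mm at 30 N, so it is shut. I'll open, lift and verify.

Call:
{"method": "apply_moves", "body": {
  "dp": [
    [0, 0, 0],
    [0, 0, 0],
    [0, 0, 0],
    [0, 0, 0],
    [0, 0, 0],
    [0, 0, -4],
    [0, 0, -8],
    [0, 0, -11]
  ],
  "angular": [
    [0, 0, 0],
    [0, 0, 0],
    [0, 0, 0],
    [0, 0, 0],
    [0, 0, 0],
    [0, 0, 0],
    [0, 0, 0],
    [0, 0, 0]
  ],
  "hand": [60, 60, 60, 60, 60, 60, 60, 60]
}}

```text
time: 26.0
tcp_pos: [0.4973, 0.0183, 0.1474]
ee_rot: [-0.157, 3.136, 0.0]
wrist_force: [0.0, -0.1, 0.1]
grip_width: 0.755
grasp_force: 0.0
```

Call:
{"method": "apply_moves", "body": {
  "dp": [
    [0, 0, 0],
    [0, 0, 0],
    [0, 0, 0]
  ],
  "angular": [
    [0, 0, 0],
    [0, 0, 0],
    [0, 0, 0]
  ],
  "hand": [60, 60, 60]
}}

```text
time: 26.3
tcp_pos: [0.4962, 0.0184, 0.1445]
ee_rot: [0.158, -3.136, 0.0]
wrist_force: [0.1, -0.3, -0.5]
grip_width: 0.763
grasp_force: 0.0
```

```bash
python3 ears.py
python3 - <<'E'
from h import *
t=snap('wrist');fr=t['frame'];hsv=cv2.cvtColor(fr,cv2.COLOR_BGR2HSV)
p=np.argwhere(cv2.inRange(hsv,(12,100,50),(35,255,255)))[:,::-1]
X=np.array([C.T@(onz(t,q,.056)[:2]-P) for q in p]);X=X[np.hypot(*X.T)<.03];print('brass',len(X),X.min(0),X.max(0))
E
```

```text
[0.49620626 0.01836372 0.14451782] [ 1.57560959e-01 -3.13614419e+00  4.17554035e-05] 0.7625341794781669 26.3
wrist L 273 y range 0.0001 0.0057
wrist R 343 y range -0.0074 -0.0005
wrist [  0   0   0   0   0   0   0   0 181 162 197  76   0   0   0   0   0   0
   0   0]
side R 1 y range -0.0062 -0.0062
side [0 0 0 0 0 0 0 0 1 0 0 0 0 0 0 0 0 0 0 0]
top 0
[-0.07 -0.1  10.93]
brass 1316 [-0.02067302 -0.01794436] [0.00590229 0.01769264]
```

The ears form one continuous 13–14 mm strip about the centre line, and the brass collar is centred at ±18 mm. Handing in.

```bash
python3 -c "
from workcell import robot
print(robot.job_done())"
```

```text
the job is handed in; nothing more can be done
None
```

I handed the job in at about 26 s: both collars look fully home and both halves shut edge to edge, with no verdict returned, but I viewed 12 pictures against the limit of 10 and didn't re-measure the bystanders at the end.

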